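# Seat the bowl chuck on the banding wheel's pins

### The arm

A 6-joint arm with a two-finger parallel gripper is mounted at the origin on the work surface. World frame = base frame: x ahead of the robot, y to its left, z up, the work surface at z = 0. Lengths are in m, angles in rad, forces in N, time in s.
With the tool pointing down it reaches from about 0.275 to 0.75 m from the base axis. Payload 10.2 kg.
Tool frame: the origin (TCP) lies midway between the tips of the shut fingers; the grasp point (between the pads) lies 19 mm behind it (env.hold_point_z is the distance from the TCP to the grasp point, in m); z points along the fingers, y is the line along which they close (so a half turn about z gives the same grasp; the last joint's range is limited). The gripper opens to 85 mm and grips with 20 to 120 N. Pads are 22 mm wide; open, the fingers measure 114 mm over their backs; the gripper's body (76 mm by 85 mm) begins 54 mm behind the grasp point. The pads swing forward as they close: fully open they stand 13 mm farther back than shut.
Start: joints at [-1.493, 0.313, 1.498, -0, 1.331, -0.223], TCP at [0.156, -0.501, 0.231] pointing down, gripper open.
Joint ranges: [-2.94, 2.94], [-0.97, 2.17], [0.19, 2.56], [-1.23, 4.37], [0.02, 3.11], [-2.88, 2.88]. Speed limits (rad/s): [2.39, 2.39, 3.01, 3.14, 3.14, 3.14].

### API

Orientations are given as a unit quaternion [x, y, z, w].
In Python, from bench import env, kinematics, monitor, eyes, job gives the robot as it stands. The module is installed in compiled form; this text tells all that it offers. Calls block until the motion is done:
- env.reach(position, orientation): joint-space move of the TCP to a pose.
- env.movel(position, velocity=0.15, frame=None, guard=None): straight line of the TCP; frame=None keeps the orientation; velocity is the mean speed in m/s. With guard (N) it stops when the force on the tool has changed by that much, and returns True; else False.
- env.set_joints(angles): joint-space move.
- env.release() and env.close_gripper(effort=None): open the fingers fully, or close them until they stop; effort is the grip in N (None keeps the last).
- env.hold(seconds).
- kinematics.ik(position, orientation): joint angles nearest the present ones, or None.
- monitor.sense(): the state.
- eyes.grab_frame(name): name is "scene" or "side" or "wrist"; returns a dict with "frame" (420x560x3 uint8, red, green, blue), "mtx" (3x3 intrinsics, pixels), "k1" (the pictures are not rectified: a ray, as slopes to the right and down, at radius r is drawn at 1 + k1 r^2 times it, then the intrinsics apply), "view" (4x4, takes a point from world to camera coordinates). Camera axes: x right, y down, z forward; pixel columns grow to the right and rows downward; lengths in m; the calibration is good to about 2 mm. A picture is of the moment at which its call begins. There is no depth.
A pose or a line that the arm cannot do raises env.MotionError and nothing moves.
- job.hand_in(): hands the job in, once; it reports no verdict.
The state is a dict: "clock": time; "joints": joint angles; "qvel": joint speeds; "joint_efforts": joint torques, N m; "position": TCP position; "ee_rot": TCP orientation; "contact_force": force on the tool from outside, world axes, zero at the start; "ft_torque": the same for the moment, N m; "finger_gap": opening from 0.0 (shut) to 1.0 (fully open).
Only numpy, scipy, OpenCV 4.12 (cv2) and the standard library are available. Lean on these libraries where they do the work, as an engineer would, in place of code of your own. Each camera call takes 0.05 s, during which the arm holds its last target. There are 200 camera calls.

### The job

Pick up the plywood chuck (the round disc with a hub in its middle and four holes) and fit it on the iron banding wheel: turn it until its four holes line up with the wheel's four pins, then slide it down until it lies flat and fully home on the wheel's head with all four pins through the holes. Be gentle: do not ram it down on the pins or let it drop onto them. Let go of it there, and leave the bowl, the mug, the vase and the tile alone.

Things in the scene. Friction and masses are not known exactly. Their poses are not given: they have to be found in the camera images.
- chuck: Loose chuck, about 0.45 kg: a round plywood disc, 180 mm across and 10 mm thick, with a round hub in its middle. Four 12 mm through holes lie every 90 degrees on a circle of 70 mm radius. Starts flat on the table, hub up, at any yaw. Origin: centre of the disc's underside; z up along the hub; x and y each point at a hole.
- hub (a point): The chuck's round wooden hub, where to grip it: on its axis, 38 mm above the disc's underside. The hub is 46 mm in diameter and ends 56 mm above the underside, under a black rubber cap; a low collar at its foot is 62 mm across and reaches 14 mm above the underside. Axes as the chuck's.
- seat (a point): Centre of the flat top of the wheel's head, where the chuck's origin belongs; 105 mm above the table, z up. The banding wheel is dark iron, its foot fixed to the table, its round head 220 mm across. The head was left turned anyhow: its angle is NOT reported (this point's x and y say nothing about it) and must be seen or felt.
- pin_tips (a point): Point on the wheel's axis level with the tips of its four bright bare-metal pins, 14.5 mm above the seat. Pins: 9 mm thick, tapered over the last 2 mm, every 90 degrees on a circle of 70 mm radius; in a hole they have 1.5 mm room all round (0.02 rad either way). The head holds still up to 0.8 Nm, then turns stiffly; it may end at any angle. Chuck and wheel must never press on each other with over 50 N.
- bowl: bystander: white glazed bowl, 124 mm across the rim, 55 mm high, beyond the work; origin at the centre of its underside
- mug: bystander: blue glazed mug, 80 mm across, 90 mm high, to the robot's right; origin at the centre of its underside
- vase: bystander: small terracotta vase, 92 mm at its widest, 145 mm high, to the robot's left; origin at the centre of its underside
- tile: bystander: flat terracotta tile, 100 x 100 x 9 mm, beyond the work; origin at the centre of its underside
Things that resemble listed ones, but are neither listed nor needed, are in the scene too. Leave any red or turquoise look-alike of the chuck alone. There is more than one size of the part that bears seat; the job needs the smaller.

How it is judged:
By the outcome, as a careful person would: the job done as asked, in the order asked, and still so for the second after the job is handed in, with the robot touching nothing.
It also fails if it takes over 72 s, if anything falls off the work surface, if the arm or the gripper's body presses on something with over 40 N, if the wrist force passes 120 N, or if a joint passes its speed limit or range.

## Working session

There is one attempt and no reset: what is moved stays moved. The work goes in short steps, each a Python script; the robot and the scene stay as the last script left them, time stands still between calls to the robot, and variables do not carry over. Pictures are saved under pics/ and viewed, on a budget of 10 in all, crops included, one or two more only if the job needs it, and the job is handed in when it is done.

```bash
mkdir -p pics; cat > h.py <<'E'
import numpy as np, cv2
from bench import env, kinematics, monitor, eyes, job
def snap(n,f):
    d=eyes.grab_frame(n); cv2.imwrite(f'pics/{f}.png',d['frame'][:,:,::-1]); np.savez(f'pics/{f}.npz',**d); return d
def ray(d,uv):
    uv=np.array(uv,float).reshape(-1,1,2); k=np.array([float(d['k1']),0,0,0])
    p=cv2.undistortPointsIter(uv,d['mtx'],k,None,None,(3,100,1e-10)).reshape(-1,2)
    V=np.array(d['view']); R,t=V[:3,:3],V[:3,3]
    return -R.T@t, np.c_[p,np.ones(len(p))]@R
def plane(d,uv,z):
    c,r=ray(d,uv); return c+r*((z-c[2])/r[:,2])[:,None]
def proj(d,P):
    P=np.array(P,float).reshape(-1,3); V=np.array(d['view'])
    return cv2.projectPoints(P,cv2.Rodrigues(V[:3,:3])[0],V[:3,3],d['mtx'],np.array([float(d['k1']),0,0,0]))[0].reshape(-1,2)
def load(f): return dict(np.load(f'pics/{f}.npz'))
E
python3 - <<'E'
from h import *
a=snap('scene','s0')['frame'];b=snap('side','d0')['frame'];c=snap('wrist','w0')['frame']
for n in('s0','d0','w0'):
    d=load(n);print(n,ray(d,[[280,210]]),d['k1'],d['mtx'][0,0])
s=monitor.sense();print(s['clock'],s['ee_rot'],env.hold_point_z)
E
```

```text
s0 (array([1.30624038, 0.344629  , 0.79859952]), array([[-0.72319663, -0.30162772, -0.6213412 ]])) -0.11624277168024034 392.85494838297353
d0 (array([-0.13709966,  0.87780922,  1.08980316]), array([[ 0.41562148, -0.59852026, -0.68490686]])) -0.04319998529940109 536.4166679091159
w0 (array([ 0.22124325, -0.48082042,  0.37302427]), array([[-0.26349108, -0.07561842, -0.96171211]])) -0.03808615910255512 293.8004443471213
0.15 [ 9.88711289e-01  1.49832450e-01  3.51494429e-05 -4.71644036e-04] 0.0187
```

View pics/s0.png

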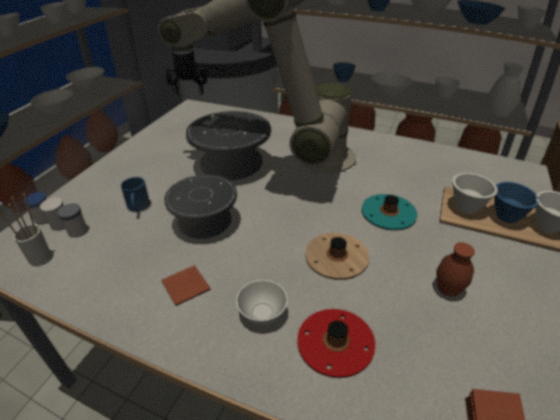

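View pics/d0.png

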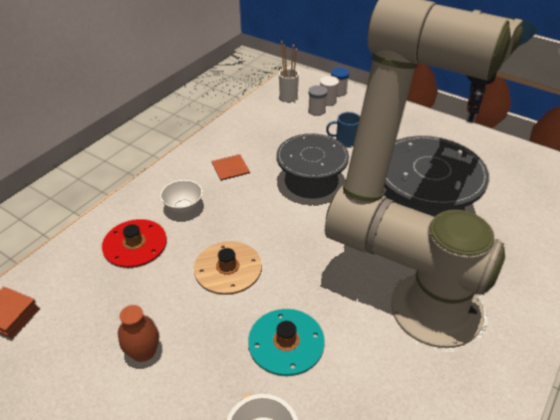

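The scene picture shows the plywood chuck at about (337,255) and the smaller wheel's head at about (201,197). The side picture has them at about (228,266) and (312,156). Red and turquoise look-alikes and a larger wheel are nearby. Next I'll locate both and go over the wheel for a close look.

```bash
python3 - <<'E'
from h import *
from scipy.spatial.transform import Rotation as Ro
s,d=load('s0'),load('d0')
for n,f in(('s',s),('d',d)):
    hsv=cv2.cvtColor(f['frame'],cv2.COLOR_RGB2HSV)
    seed={'s':(317,262),'d':(207,262)}[n]
    print(n,hsv[seed[1],seed[0]])
    m=cv2.inRange(hsv,(8,75,60),(22,255,255)); m=cv2.morphologyEx(m,cv2.MORPH_CLOSE,np.ones((5,5)))
    cs=[c for c in cv2.findContours(m,0,1)[0] if cv2.pointPolygonTest(c,seed,False)>=0]
    if cs:
        hull=cv2.convexHull(cs[0]); P=plane(f,hull.reshape(-1,2),.010)
        (x,y),r=cv2.minEnclosingCircle(P[:,:2].astype(np.float32)); print('chuck',x,y,r)
for f,p in((s,(201,196)),(d,(312,156))): print('wheel',plane(f,[p],.105))
st=monitor.sense();print(st['position'])
R=Ro.from_quat(st['ee_rot']).as_matrix();V=load('w0')['view'];c=-V[:3,:3].T@V[:3,3]
print('cam in tool',R.T@(c-st['position']),'fwd',R.T@V[2,:3],R)
E
```

```text
s [ 16 102 107]
chuck 0.5142311453819275 0.18830657005310059 0.09173427522182465
d [ 15 117 224]
chuck 0.5110569000244141 0.1907462477684021 0.09293810278177261
wheel [[ 0.52549627 -0.23738093  0.105     ]]
wheel [[ 0.51500665 -0.23161869  0.105     ]]
[ 0.15552026 -0.501245    0.23088241]
cam in tool [ 0.06885346 -0.00016604 -0.14212725] fwd [-0.26993675 -0.00100361  0.96287753] [[ 9.55100472e-01  2.96282102e-01 -7.18298607e-05]
 [ 2.96282036e-01 -9.55100029e-01  9.43172620e-04]
 [ 2.10840465e-04 -9.22106512e-04 -9.99999553e-01]]
```

```bash
python3 - <<'E'
from h import *
q=[1,0,0,0]
p=monitor.sense()['position']; env.movel([p[0],p[1],.33],.2)
env.reach([.44,-.235,.33],q); snap('wrist','w1')
env.reach([.43,.19,.25],q); snap('wrist','w2')
print(monitor.sense()['clock'],monitor.sense()['joints'])
a=np.hstack([load(n)['frame'] for n in('w1','w2')]);cv2.imwrite('pics/w12.png',cv2.resize(a[:,:,::-1],(800,300)))
E
```

```text
3.9333 [ 1.64329226e-01  1.76861874e-01  1.62216326e+00 -1.21727796e-04
  1.34225120e+00  1.73648309e+00]
```

View pics/w1.png

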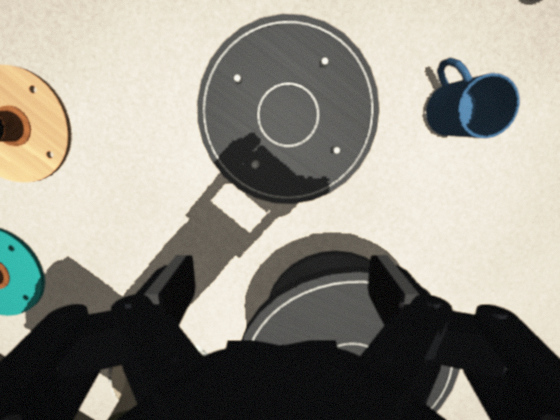

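View pics/w2.png

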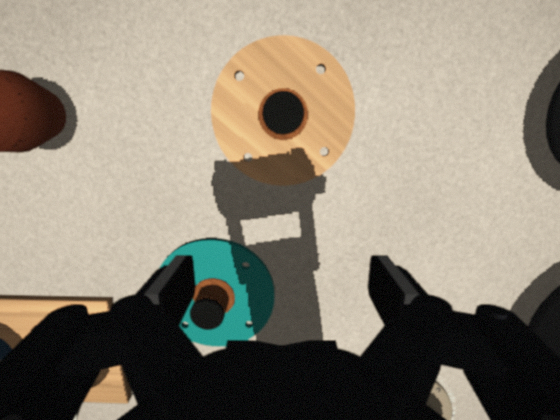

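Wheel pins show at about (237,78), (325,61), (337,150) and (255,164). Chuck holes show at about (239,75), (321,69), (324,152) and (248,158). I'll refine these with local centroids and fit the squares.

```bash
cat >> h.py <<'E'
def blob(f,p,w=8,sign=1,k=.5):
    x,y=map(int,p); g=cv2.cvtColor(f['frame'],cv2.COLOR_RGB2GRAY).astype(float)[y-w:y+w+1,x-w:x+w+1]
    e=sign*(g-np.median(g)); m=(e>k*e.max()).astype(np.uint8)
    n,l,s,c=cv2.connectedComponentsWithStats(m); i=1+np.argmax(s[1:,4]); return c[i]+[x-w,y-w]
def square(P):
    c=P[:,:2].mean(0); v=(P[:,:2]-c)@[1,1j]; a=np.angle(((v/abs(v))**4).sum())/4
    return c,a,abs(v),np.angle(v*np.exp(-1j*a)*1)%(np.pi/2)
def saturated(f,p,w=8):
    x,y=map(int,p); h=cv2.cvtColor(f['frame'],cv2.COLOR_RGB2HSV).astype(float)[y-w:y+w+1,x-w:x+w+1,1]
    m=(h<(np.median(h)+h.min())/2).astype(np.uint8); n,l,s,c=cv2.connectedComponentsWithStats(m); i=1+np.argmax(s[1:,4]); return c[i]+[x-w,y-w]
E
python3 - <<'E'
from h import *
w,c=load('w1'),load('w2')
pp=np.array([blob(w,p) for p in[(237,78),(325,61),(337,150),(255,164)]]);print(pp)
print(square(plane(w,pp,.1195)))
hh=np.array([saturated(c,p) for p in[(239,75),(321,69),(324,152),(248,158)]]);print(hh)
print(square(plane(c,hh,.010)))
# outlines
for f,lo,hi,seed,z in((w,(0,0,60),(180,70,130),(300,50),.105),(c,(8,75,60),(22,255,255),(230,110),.01)):
    m=cv2.morphologyEx(cv2.inRange(cv2.cvtColor(f['frame'],cv2.COLOR_RGB2HSV),lo,hi),cv2.MORPH_CLOSE,np.ones((3,3)))
    for k in cv2.findContours(m,0,1)[0]:
        if cv2.pointPolygonTest(k,seed,False)>=0:print(cv2.minEnclosingCircle(plane(f,cv2.convexHull(k).reshape(-1,2),z)[:,:2].astype(np.float32)))
E
```

```text
[[236.5         77.5       ]
 [324.5         60.5       ]
 [336.4        149.83333333]
 [254.76315789 164.05263158]]
(array([ 0.52174842, -0.24304154]), np.float64(-0.6075435525131632), array([0.07005371, 0.06970426, 0.06997752, 0.06923728]), array([0.00431938, 1.56926903, 1.56844818, 1.57035256]))
[[239.07692308  75.72307692]
 [320.03125     69.0625    ]
 [323.63636364 151.01818182]
 [247.50980392 156.47058824]]
(array([0.51410531, 0.18800372]), np.float64(-0.7108414018334709), array([0.06917664, 0.06904391, 0.06945403, 0.06895239]), array([0.00317651, 1.57030343, 0.00183606, 1.56627651]))
((0.37772080302238464, -0.05417313426733017), 0.3453221321105957)
((0.5132305026054382, 0.1878303438425064), 0.09065257012844086)
```

```bash
python3 - <<'E'
from h import *
q=[1,0,0,0]
c=[.514,.188]
env.release()
env.reach([*c,.11],q); env.movel([*c,.0155],.08)
env.close_gripper(60); s=monitor.sense(); print(s['finger_gap'],s['contact_force'],s['position'])
env.movel([*c,.03],.05); env.movel([*c,.28],.2)
snap('wrist','w3'); s=monitor.sense(); print(s['clock'],s['finger_gap'],s['contact_force'],s['position'],s['ee_rot'])
E
```

```text
0.5252083068300727 [-1.24287519 -0.34037873  5.85514378] [0.51419799 0.1879893  0.01594653]
8.525 0.5304354019494725 [-0.71646179 -0.25235257 -6.13503791] [0.51365616 0.1879244  0.2789569 ] [ 9.99999496e-01 -2.75781658e-05 -9.92420783e-04  1.48074849e-04]
```

View pics/w3.png

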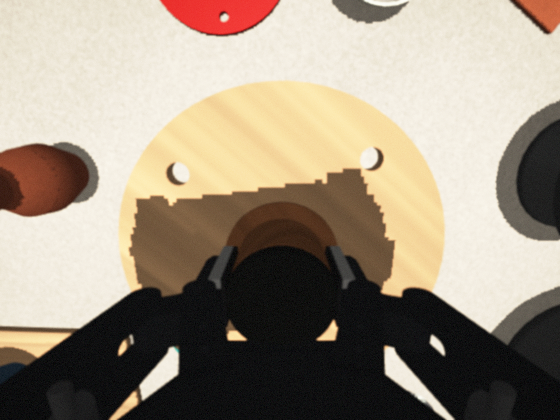

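The chuck is held and hangs level. Two of its holes are visible at (178,173) and (372,158), each with a dark wall crescent. Next I'll measure the chuck's pose in the tool frame.

```bash
cat >> h.py <<'E'
def hole(f,p,w=17):
    x,y=map(int,p); g=cv2.cvtColor(f['frame'],cv2.COLOR_RGB2LAB).astype(float)[y-w:y+w+1,x-w:x+w+1]
    e=np.linalg.norm(g-np.median(g.reshape(-1,3),0),axis=2); m=(e>22).astype(np.uint8)
    n,l,s,c=cv2.connectedComponentsWithStats(m); i=l[w-4:w+5,w-4:w+5]; i=np.bincount(i[i>0]).argmax()
    k=cv2.convexHull(cv2.findContours((l==i).astype(np.uint8),0,1)[0][0]); return np.array(cv2.fitEllipse(k)[0])+[x-w,y-w],cv2.fitEllipse(k)[1]
E
python3 - <<'E'
from h import *
f=load('w3'); P=np.array([.51366,.18792,.27896]); z=P[2]-.006
H=[hole(f,p) for p in((178,173),(372,158))]; print(H)
X=plane(f,[h[0] for h in H],z); print(X-P, np.linalg.norm(X[1]-X[0]))
v=(X[1]-X[0])[:2]; a=np.arctan2(v[1],v[0])
m=X[:,:2].mean(0); n=np.array([-v[1],v[0]])/np.linalg.norm(v)
n=n*np.sign((P[:2]-m)@n); c=m+n*.0495; print('centre off',c-P[:2],'yaw',(a+np.pi/4+np.pi/4)%(np.pi/2)-np.pi/4, ((a+np.pi/4)%(np.pi/2)))
hsv=cv2.cvtColor(f['frame'],cv2.COLOR_RGB2HSV); print(hsv[120,280],hsv[230,150],hsv[230,430],hsv[60,280])
m=cv2.inRange(hsv,(8,75,60),(24,255,255))
k=max(cv2.findContours(m,0,1)[0],key=cv2.contourArea); h=cv2.convexHull(k).reshape(-1,2); h=h[h[:,1]<240]
Q=plane(f,h,z)[:,:2]-P[:2]
from scipy.optimize import least_squares
print(least_squares(lambda t:np.hypot(*(Q-t[:2]).T)-t[2],[0,0,.09],loss='soft_l1',f_scale=.0005).x)
E
```

```text
[(array([176.64813232, 173.74417114]), (21.633773803710938, 25.13886260986328)), (array([372.2100563, 158.9283371]), (22.577560424804688, 25.010303497314453))]
[[ 0.04566234  0.05362843 -0.006     ]
 [ 0.05309997 -0.04530856 -0.006     ]] 0.0992161608188844
centre off [2.04379918e-05 4.49219334e-04] yaw -0.7103638923360491 0.8604324344588474
[ 20  87 248] [ 15 123 108] [ 21  86 249] [ 19  17 243]
[0.00040363 0.00036368 0.08903132]
```

```bash
python3 - <<'E'
from h import *
from scipy.spatial.transform import Rotation as Ro
q=(Ro.from_euler('z',.1030)*Ro.from_quat([1,0,0,0])).as_quat()
env.reach([.5217,-.2430,.28],q)
print(env.movel([.5217,-.2430,.16],.1,guard=8), env.movel([.5217,-.2430,.139],.03,guard=6))
env.hold(.3)
snap('wrist','w4');snap('scene','s4');snap('side','d4'); s=monitor.sense(); print(s['clock'],s['contact_force'],s['ft_torque'],s['position'],s['ee_rot'],s['finger_gap'])
f=load('w4')['frame'][100:240,120:440]; g=load('d4')['frame'][90:210,230:390]; 
cv2.imwrite('pics/c4.png',np.vstack([cv2.resize(f,(800,350),interpolation=2)[:,:,::-1],cv2.resize(g,(333,250),interpolation=2)[:,:,::-1].repeat(1,0) if 0 else np.pad(cv2.resize(g,(333,250),interpolation=2)[:,:,::-1],((0,0),(0,467),(0,0)))]))
E
```

```text
False False
12.7583 [ 0.64252539  0.2665666  -6.0953286 ] [ 0.02208985  0.0205181  -0.03491248] [ 0.52173236 -0.24300007  0.13904211] [9.98674356e-01 5.14735752e-02 3.95859826e-05 2.20916844e-05] 0.5221176868682511
```

View pics/c4.png

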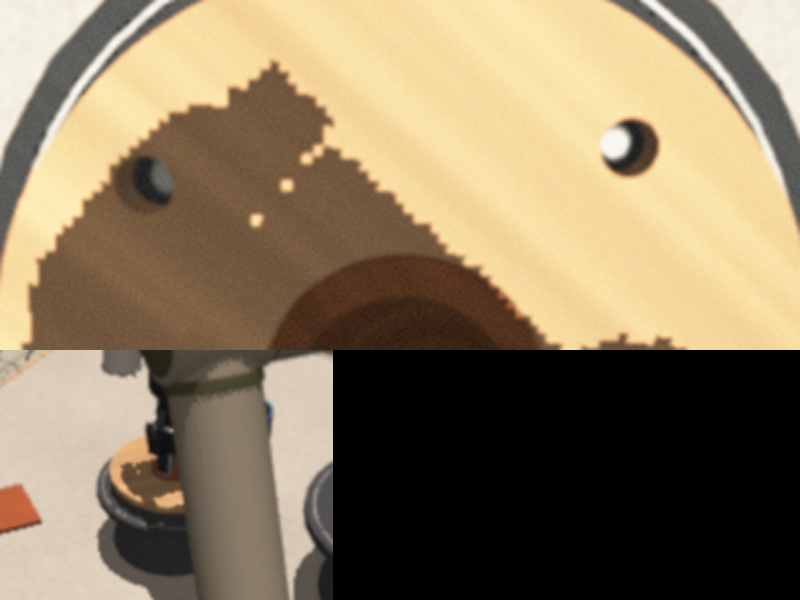

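The pins are visible through both holes: on the right at about (367,157), on the left at about (185,171) and partly hidden. I'll compare these with where they should appear if aligned.

```bash
python3 - <<'E'
from h import *
f=load('w4'); s=np.array([.52173,-.24300]); 
# all through the same camera: top-face holes seen -> pin tips seen, both cast to world
for p in((181,173),(372,159)):
    h,ax=hole(f,p); 
    H=plane(f,[h],.13304)[0]
    ang=np.arctan2(*(H[:2]-s)[::-1])
    x,y=map(int,h); g=cv2.cvtColor(f['frame'],cv2.COLOR_RGB2GRAY)[y-13:y+14,x-13:x+14].astype(float)
    sub=g*(np.hypot(*np.mgrid[-13:14,-13:14])<11)
    hsv=cv2.cvtColor(f['frame'],cv2.COLOR_RGB2HSV)[y-13:y+14,x-13:x+14]
    m=((hsv[...,1]<70)&(g>(75 if x<250 else 130))&(np.hypot(*np.mgrid[-13:14,-13:14])<12)).astype(np.uint8)
    n,l,st,c=cv2.connectedComponentsWithStats(m); i=1+np.argmax(st[1:,4]); b=c[i]+[x-13,y-13]
    T=plane(f,[b],.1195)[0]
    print('hole',h,ax,H[:2]-s,'ang',ang,'pin',b,st[i],T[:2]-s,'pin-hole mm',(T-H)[:2]*1e3,'hole proj at tip height',proj(f,[[*H[:2],.1195]]))
E
```

```text
hole [177.67048645 173.05699539] (21.354467391967773, 23.600967407226562) [0.04037449 0.0575317 ] ang 0.9588779880592175 pin [184.4109589  170.67123288] [17  4  8 13 73] [0.03952632 0.05837868] pin-hole mm [-0.84816399  0.84698803] hole proj at tip height [[185.95796134 169.30460856]]
hole [371.82627106 158.72823906] (23.276418685913086, 25.16497230529785) [ 0.05764309 -0.03951878] ang -0.6009803842962091 pin [365.44029851 156.64925373] [  2   5  12  14 134] [ 0.0574009  -0.04009025] pin-hole mm [-0.24219205 -0.57146595] hole proj at tip height [[364.49240702 156.09320107]]
```

Both pins lie within about 1 mm of their holes. I'll make a small correction (x −0.4 mm, yaw +0.004), then descend slowly with a force guard.

```bash
python3 - <<'E'
from h import *
from scipy.spatial.transform import Rotation as Ro
q=(Ro.from_euler('z',.1070)*Ro.from_quat([1,0,0,0])).as_quat()
xy=[.5213,-.2430]
env.movel([*xy,.139],.02,frame=q); 
for z in(.130,.1225,.1190):
    r=env.movel([*xy,z],.012,guard=6); s=monitor.sense(); print(z,r,s['contact_force'],s['ft_torque'],s['position'],s['clock'])
    if r: break
snap('wrist','w5')
E
```

```text
0.13 False [-0.17706149  0.01864099 -5.85606578] [-0.0002348   0.02706606 -0.02227678] [ 0.52133263 -0.2430406   0.13005742] 13.9083
0.1225 False [ 0.05786297  0.40703136 -5.77389568] [-0.00355127 -0.01058845 -0.03510515] [ 0.52134182 -0.24301146  0.12254616] 14.6833
0.119 True [0.62652039 0.28387077 4.78871174] [ 0.11463484  0.11846777 -0.00379282] [ 0.52145704 -0.24313083  0.1209361 ] 14.9417
```

Contact came at TCP z 0.1209, where seating was predicted at 0.121, with no contact earlier. I'll release, back off and look.

```bash
python3 - <<'E'
from h import *
p=monitor.sense()['position']
env.release(); env.hold(.2); env.movel([p[0],p[1],.21],.08)
env.movel([p[0]-.08,p[1],.30],.15); env.hold(.3)
snap('wrist','w6');snap('side','d6'); s=monitor.sense(); print(s['clock'],s['contact_force'],s['finger_gap'])
f=load('w6'); cv2.imwrite('pics/c6.png',cv2.resize(f['frame'][0:230,160:410],(800,600)if 0 else(652,600),interpolation=2)[:,:,::-1])
E
```

```text
18.3083 [-0.58277784 -0.02847866  0.2991568 ] 1.0013636620123443
```

View pics/c6.png

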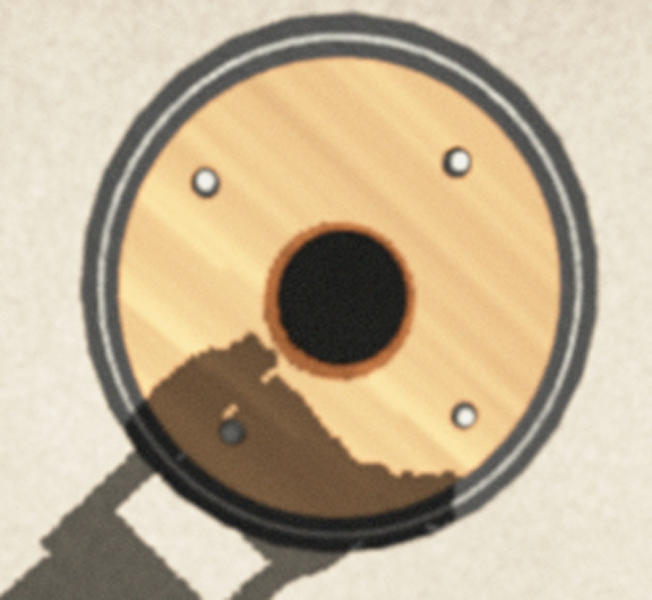

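View pics/d6.png

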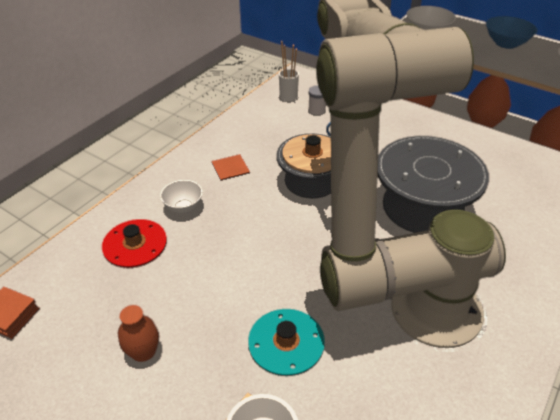

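The close view shows all four pins centred in the holes, at crop positions (205,182), (457,162), (464,416) and (232,432). The disc is concentric with the head. In the side view the chuck lies flat on the wheel, and the bowl, vase and tile haven't moved.

```bash
python3 -c "
from h import *
job.hand_in(); print(monitor.sense()['clock'])"
```

```text
the job is handed in; nothing more can be done
the job is handed in; nothing more can be done
```

The plywood chuck is on the smaller banding wheel with all four pins through its holes. I handed the job in at about 18 s on the robot's clock, well under the 72 s limit.

- **Method:** I gripped the chuck by its hub and carried it over the wheel. There I looked through the holes at the pins and corrected by 0.4 mm in x and 0.004 rad. I then lowered it at 12 mm/s with a 6 N guard.
- **Seating:** It met nothing on the way down past the pin tips. The guard tripped at TCP z 0.1209 m, where I had predicted 0.121 m for fully home, with a force change of about 10 N. I then released it and backed away.
- **Last checks:** In the final close view, all four pins are centred in their holes and the disc is concentric with the head. The wrist force was near zero and the gripper was fully open.
- **Limits:** That the chuck is fully home rests on the contact height; I had no precise image measurement of it. The bowl, vase and tile haven't moved. The mug was mostly hidden behind the arm in the last view, but the arm's path didn't go near it.

No check failed or disagreed beyond about 1 mm.

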